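# Rap a jammed battery out of a torch barrel

## Task

The torch has been taken apart because its old battery is jammed in the barrel; it is leaking, so do not touch the battery itself. Pick up the barrel, turn it open end down low over the wooden tray and rap its mouth against the tray until the battery comes loose and is left lying or standing in the tray, then lay the empty barrel flat on the desk again, clear of the tray. Leave the spare battery, the torch head and the tape dispenser where they are.

Things in the scene. Friction and masses are not known exactly. Their poses are not given: they have to be found in the camera images.
- barrel: torch barrel: dark steel eight-sided tube lying on one of its flats, 105 mm long, 46 mm across opposite flats, 160 g. Origin: half way along, on the lower flat, 23 mm below the axis. x along the tube: open mouth at -x, closed solid tail at +x; y level, z up as it starts. The flats, to be grasped across, run from 12.5 to 85.5 mm from the mouth.
- barrel_center (a point): point on the tube's axis at half its length, axes as the barrel's; the battery's centre is within 3 mm of it while jammed
- barrel_mouth (a point): centre of the barrel's open mouth, on its axis, 52.5 mm from barrel_center, axes as the barrel's. The mouth is the rim of a bare-metal threaded neck 41 mm in diameter and 12.5 mm long, bore 37 mm
- cell: jammed battery in the barrel: grey cylinder, 33 mm diameter, 61.5 mm long, 140 g, not to be touched. Origin at its centre, x its axis. It sits against the tail, outer end 24 mm inside the mouth, held by a spring leaf: turned over it stays put. A rap that strikes at 0.2 m/s or more moves it 2 to 8 mm, one at 0.1 m/s about 1 mm, slower ones hardly; after 10 to 12 mm in all it drops out.
- tray: shallow open wooden tray, fixed to the desk: 190 mm (its x) by 130 mm (its y), 22 mm high, walls and floor 6 mm thick, grey felt inside. Origin: centre of its underside, z up
- tray_floor (a point): centre of the tray's inner floor, 6 mm above the desk, axes as the tray's; the inside measures 178 by 118 mm
- spare_cell: bystander: a fresh battery of the same size standing on the desk, 33 mm in diameter, 61.5 mm high. Origin: centre of its underside
- torch_head: bystander: the unscrewed torch head standing lens up, 62 mm in diameter, 48 mm high. Origin: centre of its underside
- tape: bystander: grey tape dispenser standing on the desk, 132 mm long (its y), 44 mm wide (its x), 70 mm high. Origin: centre of its underside. Behind it stand, fixed, the table lamp (422 mm tall, its shade 240 mm wide, at x 0.85, y 0.07 in the world frame) and a small chest (150 by 182 mm, 124 mm high, at x 0.77, y -0.11): keep the arm clear of both
There are look-alikes about, which are no part of the job. What is shaped like the barrel but blue is not meant.

How it is judged (in metres and radians):
On the way, in this order (a step that is already met when the one before it is completed fails the run):
1. the barrel is open end down (its mouth within about 54 degrees of straight down) over the tray, the mouth less than 120 mm above its floor, with the battery still in it (angle between barrel's own x axis and vertical below 0.95 rad and distance between barrel_center and cell below 0.02 m and x of barrel_mouth in the frame of tray_floor between -0.1 and 0.1 m and y of barrel_mouth in the frame of tray_floor between -0.07 and 0.07 m and z of barrel_mouth in the frame of tray_floor below 0.12 m), for 0.1 s.
2. held so, the barrel is rapped against the tray (over 1 N) with the battery still in it (angle between barrel's own x axis and vertical below 0.95 rad and contact force between barrel and tray above 1 N and distance between barrel_center and cell below 0.035 m).
3. the battery is out of the barrel and in the tray (distance between barrel_center and cell above 0.08 m and x of cell in the frame of tray_floor between -0.088 and 0.088 m and y of cell in the frame of tray_floor between -0.058 and 0.058 m and z of cell in the frame of tray_floor below 0.045 m), for 0.1 s.
At the end, for the whole second after the job is handed in: the battery is at rest inside the tray, on its floor (its centre less than 45 mm above it); the empty barrel lies flat on the desk (axis level within 0.17 rad, less than 32 mm high), at rest and touching neither the tray nor the battery (x of cell in the frame of tray_floor between -0.088 and 0.088 m and y of cell in the frame of tray_floor between -0.058 and 0.058 m and z of cell in the frame of tray_floor below 0.045 m and linear speed of cell below 0.05 m/s and height (world z) of barrel_center between 0.01 and 0.032 m and angle between barrel's own x axis and vertical between 1.4 and 1.74 rad and contact force between barrel and tray below 0.05 N and contact force between barrel and cell below 0.05 N and linear speed of barrel below 0.03 m/s).
It fails at once if the robot touches the leaking battery (contact force between any of the fingers, the arm and cell above 0.5 N).
It fails at once if the battery is dropped from a height (falls faster than 1.3 m/s, about 85 mm) (linear speed of cell above 1.3 m/s).
It fails at once if the spare battery, the torch head or the tape dispenser is shoved (over 25 mm) or knocked over (distance of any of spare_cell, torch_head, tape from where it was at the start of the episode above 0.025 m or angle between any of spare_cell, torch_head, tape's own z axis and vertical above 0.5 rad).
It also fails if it takes over 48 s, if anything falls off the work surface, if the arm or the gripper's body presses on something with over 40 N, if the wrist force passes 120 N, or if a joint passes its speed limit or range.

## Robot

A 6-joint arm with a two-finger parallel gripper is mounted at the origin on a cart in front of the work surface, level with it; the furniture and walls round the work are solid. World frame = base frame: x ahead of the robot, y to its left, z up, the work surface at z = 0. Lengths are in m, angles in degrees, forces in N, time in s.
With the tool pointing down it reaches from about 0.3 to 0.75 m from the base axis. Payload 8.5 kg.
Tool frame: the origin (TCP) lies at the very end of the fingers, on their centre line; the grasp point (between the pads) lies 19 mm behind it; z points along the fingers, y is the line along which they close (so a half turn about z gives the same grasp; the last joint's range is limited). The gripper opens to 85 mm and grips with 20 to 120 N. Pads are 22 mm wide; open, the fingers measure 114 mm over their backs; the gripper's body (76 mm by 85 mm) begins 54 mm behind the grasp point. The pads swing forward as they close: fully open they stand 13 mm farther back than shut.
Start: joints at [-84.93, 21.807, 74.336, -0, 83.858, -12.336], TCP at [0.165, -0.525, 0.231] pointing down, gripper open.
Joint ranges: [-178.18, 178.18], [-50.72, 133.34], [12.68, 142.11], [-81.47, 261.47], [9.98, 163.14], [-165.26, 165.26]. Speed limits (degrees/s): [136.94, 136.94, 180, 180, 180, 180].

## Interface

Orientations are given as [roll, pitch, yaw] about the fixed x, y, z axes, in that order (R = Rz(yaw) Ry(pitch) Rx(roll)).
In Python, from bench import get_obs, get_image, camera_info, hand_in gives the robot as it stands.
- The arm moves only by the tool step_arm, never from a script. Its argument "commands" is a list of rows, each an object with "fingers": the closure, from 0 (fully open) to 1 (shut); "offset": the shift along the tool's x, y, z in mm, a list of three; "dr": the turn, a rotation vector about the tool's x, y, z in degrees, a list of three. In form: [{"fingers": fingers, "offset": [x, y, z], "dr": [wx, wy, wz]}, ...]. A call has exactly 5 rows; each row shifts and turns the commanded pose from where the row before left it, along the tool's axes as they then stand; what a row does not reach is not made up. A row lasts 1/12 s, in which the tool goes at most 41.7 mm and 7.16 degrees, less where a joint would pass 70% of its speed; a pose out of reach is approached as far as the arm can. A call is refused whole if a number of a shift passes 41.7 or a number of a turn 7.16, either way. A call with a gripper value outside its range is refused whole. The fingers move at their own pace and stop on an object; the grip force is fixed at half the most. Time passes only in rows, so rows that do not move let the fingers close, or fill a call up. It gives the time, the measured TCP pose, the force, the opening and the grip force at its end, in the units of the state.
- get_obs(): the state, without advancing time (a new reading comes with each control period).
- get_image(name): name is "side" or "top" or "wrist"; returns (picture, depth): 420x560x3 uint8, blue, green, red; 420x560 float32, m along the optical axis (not along the pixel's ray), 0 where there is no reading.
- camera_info(name): a dict with "fx", "fy", "cx", "cy" (pixels), "rvec" (rotation vector, rad) and "tvec" (3), from world to camera coordinates, as OpenCV has them. Camera axes: x right, y down, z forward; pixel columns grow to the right and rows downward; lengths in m; the calibration is good to about 2 mm. A picture is of the moment at which its call begins: read the wrist's pose just before it. camera_info takes no time and is no camera call; for the wrist camera it gives the pose at the moment of the call.
- hand_in(): hands the job in; it is judged then, once.
The state is a dict: "clock": time; "joint_positions": joint angles; "joint_vel": joint speeds; "effort": joint torques, N m; "ee_pos": TCP position; "tool_rot": TCP orientation; "wrist_force": force on the tool from outside, world axes, zero at the start; "ft_torque": the same for the moment, N m; "opening": opening from 0.0 (shut) to 1.0 (fully open); "grip_force": force on a finger pad.
Only numpy, scipy, OpenCV 4.12 (cv2) and the standard library are available. Lean on these libraries where they do the work, as an engineer would, in place of code of your own. Each camera call takes 0.05 s, during which the arm holds its last target. There are 200 camera calls.

## Working session

There is one attempt and no reset: what is moved stays moved. The work goes in short steps, Python scripts to look and compute and a tool call to move; the robot and the scene stay as the last step left them, time stands still between calls to the robot, and variables do not carry over. Pictures are saved under pics/ and viewed, at most 10 in all, crops included, and the job is handed in when it is done.

Besides the shell and the picture viewer there is one more tool, called after "Emit:" by a JSON object that holds its "method" and its "body", one argument or row to a line. step_arm: Moves the arm, as the interface text tells. Its arguments: {"type":"object","properties":{"commands":{"type":"array","items":{"type":"object","properties":{"fingers":{"type":"number"},"offset":{"type":"array","items":{"type":"number"}},"dr":{"type":"array","items":{"type":"number"}}}}}},"required":["commands"]}

```bash
mkdir -p pics; ls; python3 - <<'E'
from bench import *
import cv2, numpy as np
print(get_obs())
for n in("top","side"):
    im,d=get_image(n); cv2.imwrite(f"pics/{n}0.png",im); np.save(f"{n}0.npy",d); print(n,camera_info(n))
E
```

```text
pics
{'clock': 0.0, 'joint_positions': array([-8.49307929e+01,  2.18422086e+01,  7.43857203e+01,  1.53655516e-03,
        8.38585716e+01, -1.23366957e+01]), 'joint_vel': array([ 0.09225092,  0.05769474, -0.04134761, -0.07121927,  0.02153372,
        0.01417896]), 'effort': array([-2.67653355e-03, -4.48464882e+01, -2.31281340e+01, -3.63624422e-04,
        4.70924046e-03,  1.54285704e-07]), 'ee_pos': array([ 0.16449568, -0.52451289,  0.23069467]), 'tool_rot': array([-1.79915823e+02, -1.99735708e-02,  1.74057225e+01]), 'wrist_force': array([ 0.1021153 , -0.05104216,  0.41017216]), 'ft_torque': array([-0.01028012, -0.00621028,  0.00217999]), 'grip_force': 0.0, 'opening': 0.9994538881009126}
top {'fx': 523.5479440925261, 'fy': 523.5479440925261, 'cx': 277.1549682052213, 'cy': 220.7099334850774, 'rvec': array([ 2.18294104, -2.18488437,  0.08663668]), 'tvec': array([0.01017453, 0.50990989, 1.09670377])}
side {'fx': 461.37989128780634, 'fy': 461.37989128780634, 'cx': 276.511997807446, 'cy': 206.91153346003912, 'rvec': array([ 0.75403287,  2.41122257, -1.34500767]), 'tvec': array([ 0.40723382, -0.13380882,  1.37734331])}
```

View pics/top0.png

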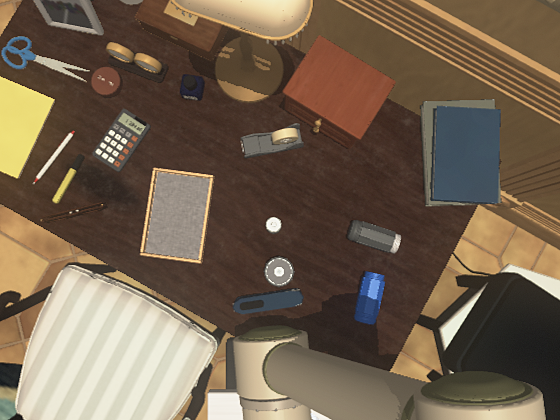

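View pics/side0.png

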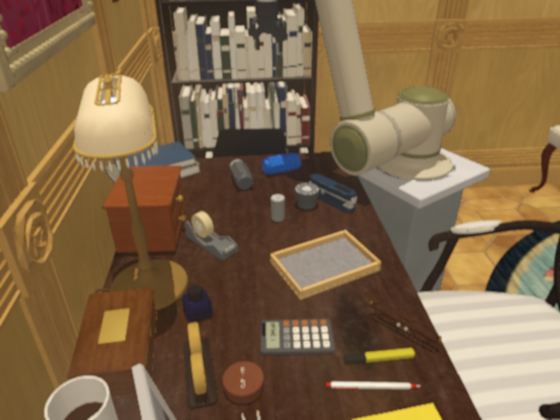

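The top view shows the dark barrel at about (375,237), with its bright neck (mouth) at the right end near (397,243). The tray is at (178,215), the spare cell at (274,225), the torch head at (279,271), the tape at (272,140), and the blue decoy at (370,298).

```bash
cat > h.py <<'E'
import numpy as np, cv2
from bench import *
def ray(c,u,v,z):
    R=cv2.Rodrigues(c["rvec"])[0]; o=-R.T@c["tvec"]
    d=R.T@np.array([(u-c["cx"])/c["fx"],(v-c["cy"])/c["fy"],1]); return o+d*(z-o[2])/d[2]
def cloud(c,d):
    R=cv2.Rodrigues(c["rvec"])[0]; v,u=np.indices(d.shape)
    P=np.stack([(u-c["cx"])/c["fx"]*d,(v-c["cy"])/c["fy"]*d,d],-1)
    return (P-c["tvec"])@R
E
python3 - <<'E'
from h import *
c=camera_info("top"); d=np.load("top0.npy"); P=cloud(c,d)
im=cv2.imread("pics/top0.png")
def box(n,u0,u1,v0,v1,z0,z1):
    m=np.zeros(d.shape,bool); m[v0:v1,u0:u1]=1
    m&=(P[...,2]>z0)&(P[...,2]<z1)&(d>0)
    q=P[m]; r=cv2.minAreaRect((q[:,:2]*1000).astype(np.float32)); print(n,m.sum(),r,np.percentile(q[:,2],[5,50,95]),q.mean(0)); return m
box("barrel",335,410,208,265,.012,.08)
m=box("barreltop",335,410,208,265,.035,.08)
q=P[m]; w,V=np.linalg.eigh(np.cov(q[:,:2].T)); a=V[:,1]; s=q[:,:2]@a; print("axis",a,np.degrees(np.arctan2(a[1],a[0])),s.min(),s.max(),q[:,:2].mean(0))
g=im[m].mean(1); 
for lo in np.arange(s.min(),s.max(),.01):
    k=(s>=lo)&(s<lo+.01); print(round(lo,3),g[k].mean().round(),np.percentile(q[k,2],90).round(3))
box("tray",130,225,160,270,.013,.04)
box("spare",255,290,210,240,.03,.1)
box("head",258,300,250,290,.02,.1)
box("tape",230,310,115,165,.015,.1)
box("navy thing",225,305,285,315,.012,.1)
box("blue",350,390,265,330,.012,.1)
for uv in[(358,240-15),(400,243)]: print(ray(c,*uv,.023))
E
```

```text
barrel 1111 ((477.0062561035156, -194.617431640625), (105.49638366699219, 46.041934967041016), 71.56455993652344) [0.02949823 0.04208891 0.04798874] [ 0.47612744 -0.1926326   0.0405968 ]
barreltop 922 ((476.9358215332031, -194.85092163085938), (105.00933837890625, 44.68648147583008), 71.54971313476562) [0.03615089 0.04323509 0.04816143] [ 0.47652627 -0.19401204  0.04272978]
axis [0.30204112 0.9532949 ] 72.4197612401383 -0.09417991342634695 0.010910763058883327 [ 0.47652627 -0.19401204]
-0.094 193.0 0.045
-0.084 122.0 0.047
-0.074 93.0 0.047
-0.064 95.0 0.048
-0.054 95.0 0.047
-0.044 96.0 0.048
-0.034 96.0 0.048
-0.024 95.0 0.048
-0.014 89.0 0.046
-0.004 86.0 0.046
0.006 79.0 0.044
tray 939 ((523.8336791992188, 223.95001220703125), (131.23526000976562, 190.09445190429688), 82.28205871582031) [0.01496975 0.02108933 0.02481264] [0.52482914 0.22505564 0.02076853]
spare 206 ((499.3194580078125, 17.353696823120117), (31.35697364807129, 30.984567642211914), 0.5024163722991943) [0.05086418 0.05884667 0.06242553] [0.49927783 0.01731231 0.05820001]
head 706 ((394.971435546875, 3.9109039306640625), (77.97832489013672, 60.78824234008789), 15.743598937988281) [0.04276074 0.0462618  0.04970298] [0.4032177  0.00587394 0.04607488]
tape 930 ((686.9989013671875, 9.377105712890625), (65.5505599975586, 156.929931640625), 21.83432388305664) [0.01776248 0.02825857 0.06880403] [0.68278738 0.01795161 0.03777059]
navy thing 1077 ((348.72381591796875, 29.99355697631836), (48.18600845336914, 145.87564086914062), 8.399502754211426) [0.04554874 0.04945223 0.05298996] [0.34159883 0.02717526 0.04899508]
blue 1137 ((348.39935302734375, -184.26071166992188), (47.016510009765625, 105.04154205322266), 76.58868408203125) [0.02850091 0.04186198 0.04811841] [ 0.34939115 -0.18122848  0.04054147]
[ 0.50037213 -0.162036    0.023     ]
[ 0.46205935 -0.25061483  0.023     ]
```

```bash
cat >> h.py <<'E'
from scipy.spatial.transform import Rotation as Ro
from scipy.linalg import fractional_matrix_power, logm
def T(p,R): M=np.eye(4); M[:3,:3]=R.as_matrix(); M[:3,3]=p; return M
def cur():
    o=get_obs(); return T(o["ee_pos"],Ro.from_euler("xyz",o["tool_rot"],degrees=True))
def plan(pos,R,n,start=None):
    M=np.linalg.inv(cur() if start is None else start)@T(pos,R)
    S=np.real(fractional_matrix_power(M,1/n))
    print(n,"rows: offset",(S[:3,3]*1000).round(1),"dr",Ro.from_matrix(S[:3,:3]).as_rotvec(degrees=True).round(2))
down=lambda yaw,tilt: Ro.from_euler("xyz",[180,0,yaw],degrees=True)*Ro.from_euler("y",tilt,degrees=True)
E
python3 -c "
from h import *
plan([.4798,-.186,.12],down(71.6,-20),15)"
```

```text
15 rows: offset [32.8 -2.8  2.1] dr [-0.63 -1.24 -3.57]
```

Emit:
{"method": "step_arm", "body": {
  "commands": [
    {"fingers": 0,"offset": [32.8,-2.8,2.1],"dr": [-0.63,-1.24,-3.57]},
    {"fingers": 0,"offset": [32.8,-2.8,2.1],"dr": [-0.63,-1.24,-3.57]},
    {"fingers": 0,"offset": [32.8,-2.8,2.1],"dr": [-0.63,-1.24,-3.57]},
    {"fingers": 0,"offset": [32.8,-2.8,2.1],"dr": [-0.63,-1.24,-3.57]},
    {"fingers": 0,"offset": [32.8,-2.8,2.1],"dr": [-0.63,-1.24,-3.57]}
  ]
}}

```text
clock: 0.52
ee_pos: [0.308, -0.444, 0.2128]
tool_rot: [177.8, 6.6, 35.3]
wrist_force: [0.1, -1.1, 0.1]
opening: 1.001
grip_force: 0.0
```

Emit:
{"method": "step_arm", "body": {
  "commands": [
    {"fingers": 0,"offset": [32.8,-2.8,2.1],"dr": [-0.63,-1.24,-3.57]},
    {"fingers": 0,"offset": [32.8,-2.8,2.1],"dr": [-0.63,-1.24,-3.57]},
    {"fingers": 0,"offset": [32.8,-2.8,2.1],"dr": [-0.63,-1.24,-3.57]},
    {"fingers": 0,"offset": [32.8,-2.8,2.1],"dr": [-0.63,-1.24,-3.57]},
    {"fingers": 0,"offset": [32.8,-2.8,2.1],"dr": [-0.63,-1.24,-3.57]}
  ]
}}

```text
clock: 0.93
ee_pos: [0.4167, -0.3265, 0.1752]
tool_rot: [177.8, 13.6, 53.2]
wrist_force: [0.4, -1.1, -0.1]
opening: 0.999
grip_force: 0.0
```

Emit:
{"method": "step_arm", "body": {
  "commands": [
    {"fingers": 0,"offset": [32.8,-2.8,2.1],"dr": [-0.63,-1.24,-3.57]},
    {"fingers": 0,"offset": [32.8,-2.8,2.1],"dr": [-0.63,-1.24,-3.57]},
    {"fingers": 0,"offset": [32.8,-2.8,2.1],"dr": [-0.63,-1.24,-3.57]},
    {"fingers": 0,"offset": [32.8,-2.8,2.1],"dr": [-0.63,-1.24,-3.57]},
    {"fingers": 0,"offset": [32.8,-2.8,2.1],"dr": [-0.63,-1.24,-3.57]}
  ]
}}

```text
clock: 1.35
ee_pos: [0.4806, -0.186, 0.1189]
tool_rot: [-179.9, 20.2, 71.7]
wrist_force: [0.6, -0.5, 0.1]
opening: 0.998
grip_force: 0.0
```

```bash
python3 - <<'E'
from h import *
c=camera_info("wrist"); im,d=get_image("wrist"); cv2.imwrite("pics/w1.png",im)
P=cloud(c,d)
m=(d>0)&(P[...,2]>.03)&(P[...,2]<.06)&(abs(P[...,0]-.477)<.08)&(abs(P[...,1]+.195)<.08)
q=P[m]; print(m.sum(),cv2.minAreaRect((q[:,:2]*1000).astype(np.float32)),np.percentile(q[:,2],[50,99]))
plan([.4798,-.186,.010],down(71.6,-20),5)
E
```

```text
11941 ((451.0456848144531, -184.1203155517578), (105.22783660888672, 108.70296478271484), 72.03854370117188) [0.04253087 0.04676886]
5 rows: offset [ 6.3  0.4 20.3] dr [-0.04  0.02  0.12]
```

View pics/w1.png

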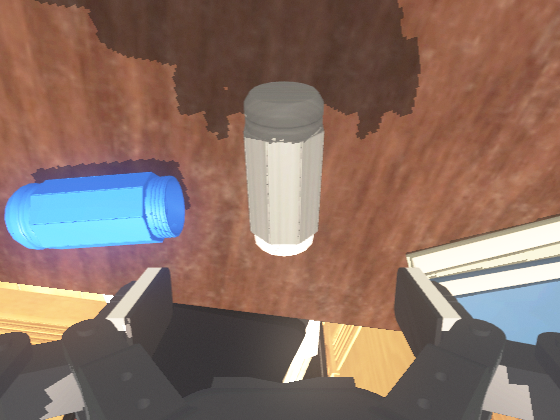

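The barrel is centred between the fingers (column 284), upright in the picture. Its dark tail is at the top (284,105) and its bright mouth at the bottom (284,245). The blue decoy at (95,212) is outside the grasp. Now I'll descend and grip.

Emit:
{"method": "step_arm", "body": {
  "commands": [
    {"fingers": 0,"offset": [6.3,0.4,20.3],"dr": [0,0,0.1]},
    {"fingers": 0,"offset": [6.3,0.4,20.3],"dr": [0,0,0.1]},
    {"fingers": 0,"offset": [6.3,0.4,20.3],"dr": [0,0,0.1]},
    {"fingers": 0,"offset": [6.3,0.4,20.3],"dr": [0,0,0.1]},
    {"fingers": 0,"offset": [6.3,0.4,20.3],"dr": [0,0,0.1]}
  ]
}}

```text
clock: 1.82
ee_pos: [0.4801, -0.193, 0.0122]
tool_rot: [179.9, 20.1, 71.0]
wrist_force: [-0.2, -0.0, 0.0]
opening: 1.0
grip_force: 0.0
```

Emit:
{"method": "step_arm", "body": {
  "commands": [
    {"fingers": 1,"offset": [0,0,0],"dr": [0,0,0]},
    {"fingers": 1,"offset": [0,0,0],"dr": [0,0,0]},
    {"fingers": 1,"offset": [0,0,0],"dr": [0,0,0]},
    {"fingers": 1,"offset": [0,0,0],"dr": [0,0,0]},
    {"fingers": 1,"offset": [0,0,0],"dr": [0,0,0]}
  ]
}}

```text
clock: 2.23
ee_pos: [0.4807, -0.1932, 0.0148]
tool_rot: [179.7, 20.1, 71.0]
wrist_force: [-2.0, 1.9, 5.8]
opening: 0.521
grip_force: 62.5
```

Emit:
{"method": "step_arm", "body": {
  "commands": [
    {"fingers": 1,"offset": [0,0,0],"dr": [0,0,0]},
    {"fingers": 1,"offset": [0,0,0],"dr": [0,0,0]},
    {"fingers": 1,"offset": [0,0,0],"dr": [0,0,0]},
    {"fingers": 1,"offset": [0,0,0],"dr": [0,0,0]},
    {"fingers": 1,"offset": [0,0,0],"dr": [0,0,0]}
  ]
}}

```text
clock: 2.65
ee_pos: [0.4807, -0.1932, 0.0148]
tool_rot: [179.7, 20.1, 71.0]
wrist_force: [-0.8, 2.7, 7.7]
opening: 0.524
grip_force: 62.6
```

Emit:
{"method": "step_arm", "body": {
  "commands": [
    {"fingers": 1,"offset": [-4,0,-11],"dr": [0,0,0]},
    {"fingers": 1,"offset": [-12.3,0,-33.8],"dr": [0,0,0]},
    {"fingers": 1,"offset": [-12.3,0,-33.8],"dr": [0,0,0]},
    {"fingers": 1,"offset": [-12.3,0,-33.8],"dr": [0,0,0]},
    {"fingers": 1,"offset": [-12.3,0,-33.8],"dr": [0,0,0]}
  ]
}}

```text
clock: 3.07
ee_pos: [0.4796, -0.1923, 0.171]
tool_rot: [179.9, 20.1, 71.0]
wrist_force: [0.7, 0.2, -3.5]
opening: 0.519
grip_force: 63.3
```

```bash
cat >> h.py <<'E'
_tg=T([.4807,-.1932,.0148],Ro.from_euler("xyz",[179.7,20.1,71.0],degrees=True))
B=np.linalg.inv(_tg)@T([.477,-.1947,.023],Ro.from_euler("z",71.3,degrees=True))  # barrel_center in tool
def tool_for(center,R): M=T(center,R)@np.linalg.inv(B); return M[:3,3],Ro.from_matrix(M[:3,:3])
upright=lambda psi: Ro.from_euler("z",psi,degrees=True)*Ro.from_euler("y",-90,degrees=True)
def report():
    C=cur()@B; print("center",C[:3,3].round(4),"mouth",(C[:3,3]-.0525*C[:3,0]).round(4),"axis",C[:3,0].round(3))
E
python3 - <<'E'
from h import *
print(B[:3,3]); report()
for psi in (71.3,95,115):
    p,R=tool_for([.52,.222,.2+.0525],upright(psi)); print(psi,p,R.as_euler("xyz",degrees=True)); plan(p,R,20)
o=get_obs();print(o["joint_positions"],o["wrist_force"])
E
```

```text
[-0.00528114 -0.00297442 -0.00681486]
center [ 0.4759 -0.1938  0.1792] mouth [ 0.459  -0.2436  0.1792] axis [0.321 0.947 0.001]
71.3 [0.52549316 0.22879767 0.25510708] [-179.42710296  -69.89785391   70.48027115]
20 rows: offset [23.  -4.7  4.5] dr [0.02 4.5  0.01]
95 [0.52229758 0.23043233 0.25510708] [-179.42710296  -69.89785391   94.18027115]
20 rows: offset [23.7 -1.3  4.9] dr [ 0.57  4.43 -1.18]
115 [0.51927499 0.23070962 0.25510708] [-179.42710296  -69.89785391  114.18027115]
20 rows: offset [23.9  1.6  4.7] dr [ 1.03  4.26 -2.18]
[-25.1579246   22.79577488  86.35285955 -21.28511222  69.79935177
   1.04362212] [ 0.67797329  0.20132524 -3.54545393]
```

Emit:
{"method": "step_arm", "body": {
  "commands": [
    {"fingers": 1,"offset": [23.7,-1.3,4.9],"dr": [0.57,4.43,-1.18]},
    {"fingers": 1,"offset": [23.7,-1.3,4.9],"dr": [0.57,4.43,-1.18]},
    {"fingers": 1,"offset": [23.7,-1.3,4.9],"dr": [0.57,4.43,-1.18]},
    {"fingers": 1,"offset": [23.7,-1.3,4.9],"dr": [0.57,4.43,-1.18]},
    {"fingers": 1,"offset": [23.7,-1.3,4.9],"dr": [0.57,4.43,-1.18]}
  ]
}}

```text
clock: 3.48
ee_pos: [0.505, -0.0835, 0.1224]
tool_rot: [-176.4, -2.5, 76.3]
wrist_force: [-0.5, -0.1, -3.2]
opening: 0.526
grip_force: 63.4
```

Emit:
{"method": "step_arm", "body": {
  "commands": [
    {"fingers": 1,"offset": [23.7,-1.3,4.9],"dr": [0.57,4.43,-1.18]},
    {"fingers": 1,"offset": [23.7,-1.3,4.9],"dr": [0.57,4.43,-1.18]},
    {"fingers": 1,"offset": [23.7,-1.3,4.9],"dr": [0.57,4.43,-1.18]},
    {"fingers": 1,"offset": [23.7,-1.3,4.9],"dr": [0.57,4.43,-1.18]},
    {"fingers": 1,"offset": [23.7,-1.3,4.9],"dr": [0.57,4.43,-1.18]}
  ]
}}

```text
clock: 3.9
ee_pos: [0.5218, 0.0356, 0.1224]
tool_rot: [-174.6, -25.0, 80.6]
wrist_force: [-0.6, 0.0, -4.4]
opening: 0.522
grip_force: 63.4
```

Emit:
{"method": "step_arm", "body": {
  "commands": [
    {"fingers": 1,"offset": [23.7,-1.3,4.9],"dr": [0.57,4.43,-1.18]},
    {"fingers": 1,"offset": [23.7,-1.3,4.9],"dr": [0.57,4.43,-1.18]},
    {"fingers": 1,"offset": [23.7,-1.3,4.9],"dr": [0.57,4.43,-1.18]},
    {"fingers": 1,"offset": [23.7,-1.3,4.9],"dr": [0.57,4.43,-1.18]},
    {"fingers": 1,"offset": [23.7,-1.3,4.9],"dr": [0.57,4.43,-1.18]}
  ]
}}

```text
clock: 4.32
ee_pos: [0.528, 0.1465, 0.1687]
tool_rot: [-174.5, -47.6, 85.2]
wrist_force: [0.5, -0.7, -3.9]
opening: 0.525
grip_force: 63.4
```

Emit:
{"method": "step_arm", "body": {
  "commands": [
    {"fingers": 1,"offset": [23.7,-1.3,4.9],"dr": [0.57,4.43,-1.18]},
    {"fingers": 1,"offset": [23.7,-1.3,4.9],"dr": [0.57,4.43,-1.18]},
    {"fingers": 1,"offset": [23.7,-1.3,4.9],"dr": [0.57,4.43,-1.18]},
    {"fingers": 1,"offset": [23.7,-1.3,4.9],"dr": [0.57,4.43,-1.18]},
    {"fingers": 1,"offset": [23.7,-1.3,4.9],"dr": [0.57,4.43,-1.18]}
  ]
}}

```text
clock: 4.73
ee_pos: [0.5229, 0.2314, 0.2539]
tool_rot: [-179.6, -70.0, 94.3]
wrist_force: [0.2, 0.5, -3.4]
opening: 0.524
grip_force: 63.5
```

```bash
python3 - <<'E'
from h import *
report()
o=get_obs();print(o["joint_positions"].round(1),o["wrist_force"],o["clock"])
for n in("side","top"):
    im,d=get_image(n); cv2.imwrite(f"pics/{n}2.png",im)
p,R=tool_for([.52,.222,.036+.0525],upright(95)); plan(p,R,10)
s=cv2.imread("pics/side2.png")[100:320,180:480]; t=cv2.imread("pics/top2.png")[100:320,100:400]
cv2.imwrite("pics/c2.png",np.hstack([cv2.resize(s,(400,293)),cv2.resize(t,(400,293))]))
E
```

```text
center [0.5206 0.223  0.2512] mouth [0.5207 0.2231 0.1987] axis [-0.001 -0.003  1.   ]
[-13.5  29.9  87.8  63.8  95.9 -32.1] [ 0.19775168  0.45157695 -3.36260364] 4.7333
10 rows: offset [-15.3  -0.    5.5] dr [-0.   -0.    0.01]
```

View pics/c2.png

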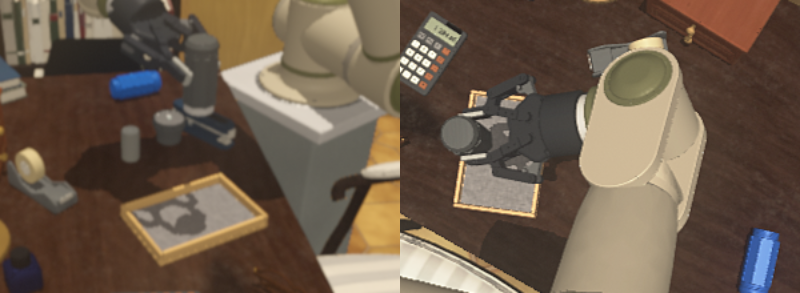

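The barrel hangs mouth down over the tray (top crop at (465,135)), and the bystanders are undisturbed. The wrist link is close to the tape dispenser in plan, so I'll check its height before lowering.

```bash
python3 - <<'E'
from h import *
for n in("side","top"):
    im,d=get_image(n); P=cloud(camera_info(n),d)
    for y0 in np.arange(-.2,.24,.04):
        r=[]
        for x0 in np.arange(.4,.76,.06):
            m=(d>0)&(P[...,0]>x0)&(P[...,0]<x0+.06)&(P[...,1]>y0)&(P[...,1]<y0+.04)&(P[...,2]>.09)&(P[...,2]<.6)
            z=P[...,2][m]; r.append("%.2f-%.2f"%(np.percentile(z,2),z.max()) if m.sum()>3 else "   -     ")
        print(n,"y%.2f"%y0,r)
E
```

```text
side y-0.20 ['   -     ', '   -     ', '   -     ', '   -     ', '0.12-0.13', '0.12-0.13']
side y-0.16 ['   -     ', '   -     ', '   -     ', '   -     ', '0.09-0.13', '0.12-0.13']
side y-0.12 ['   -     ', '   -     ', '   -     ', '   -     ', '0.09-0.13', '0.10-0.13']
side y-0.08 ['   -     ', '0.34-0.35', '0.29-0.30', '   -     ', '   -     ', '0.09-0.13']
side y-0.04 ['0.34-0.48', '0.33-0.46', '0.27-0.44', '0.32-0.41', '   -     ', '0.09-0.13']
side y0.00 ['0.32-0.49', '0.32-0.46', '0.31-0.43', '0.33-0.40', '   -     ', '   -     ']
side y0.04 ['0.37-0.49', '0.35-0.45', '0.30-0.41', '0.36-0.38', '   -     ', '   -     ']
side y0.08 ['   -     ', '0.31-0.34', '0.29-0.35', '   -     ', '   -     ', '   -     ']
side y0.12 ['   -     ', '0.27-0.33', '0.28-0.34', '0.27-0.30', '   -     ', '   -     ']
side y0.16 ['   -     ', '0.27-0.30', '0.26-0.30', '0.26-0.30', '   -     ', '   -     ']
side y0.20 ['   -     ', '0.21-0.31', '0.20-0.31', '   -     ', '   -     ', '   -     ']
top y-0.20 ['   -     ', '   -     ', '   -     ', '   -     ', '0.12-0.13', '0.12-0.13']
top y-0.16 ['  
[... 178 characters left out ...]
0.34-0.37', '0.32-0.36', '0.31-0.38', '   -     ', '   -     ', '0.09-0.13']
top y-0.04 ['0.37-0.51', '0.33-0.46', '0.37-0.43', '0.37-0.40', '   -     ', '0.09-0.13']
top y0.00 ['0.45-0.53', '0.41-0.46', '0.39-0.43', '0.36-0.40', '   -     ', '   -     ']
top y0.04 ['0.43-0.52', '0.33-0.45', '0.33-0.41', '0.36-0.37', '   -     ', '   -     ']
top y0.08 ['   -     ', '0.30-0.34', '0.31-0.35', '   -     ', '   -     ', '   -     ']
top y0.12 ['   -     ', '0.27-0.31', '0.29-0.33', '0.28-0.30', '   -     ', '   -     ']
top y0.16 ['   -     ', '0.23-0.30', '0.23-0.30', '0.28-0.30', '   -     ', '   -     ']
top y0.20 ['   -     ', '0.24-0.31', '0.25-0.31', '   -     ', '   -     ', '   -     ']
```

Emit:
{"method": "step_arm", "body": {
  "commands": [
    {"fingers": 1,"offset": [-15.3,0,5.5],"dr": [0,0,0]},
    {"fingers": 1,"offset": [-15.3,0,5.5],"dr": [0,0,0]},
    {"fingers": 1,"offset": [-15.3,0,5.5],"dr": [0,0,0]},
    {"fingers": 1,"offset": [-15.3,0,5.5],"dr": [0,0,0]},
    {"fingers": 1,"offset": [-15.3,0,5.5],"dr": [0,0,0]}
  ]
}}

```text
clock: 5.35
ee_pos: [0.5229, 0.2295, 0.1702]
tool_rot: [-179.3, -69.7, 94.0]
wrist_force: [0.9, -0.0, -3.7]
opening: 0.523
grip_force: 63.7
```

Emit:
{"method": "step_arm", "body": {
  "commands": [
    {"fingers": 1,"offset": [-15.3,0,5.5],"dr": [0,0,0]},
    {"fingers": 1,"offset": [-15.3,0,5.5],"dr": [0,0,0]},
    {"fingers": 1,"offset": [-15.3,0,5.5],"dr": [0,0,0]},
    {"fingers": 1,"offset": [-15.3,0,5.5],"dr": [0,0,0]},
    {"fingers": 1,"offset": [-15.3,0,5.5],"dr": [0,0,0]}
  ]
}}

```text
clock: 5.77
ee_pos: [0.5227, 0.229, 0.0889]
tool_rot: [-179.3, -69.7, 94.0]
wrist_force: [-0.1, -0.9, -2.8]
opening: 0.521
grip_force: 63.7
```

```bash
python3 - <<'E'
from h import *
report(); print(get_obs()["wrist_force"])
im,d=get_image("side"); P=cloud(camera_info("side"),d)
m=(d>0)&(abs(P[...,0]-.54)<.12)&(abs(P[...,1]+.01)<.1)&(P[...,2]>.065)&(P[...,2]<.6); print(P[m][P[m][:,2].argsort()][:400:40])
E
```

```text
center [0.5204 0.2206 0.0863] mouth [0.5204 0.2204 0.0338] axis [0.    0.003 1.   ]
[-0.14150276 -0.89402017 -2.78725321]
[[0.56571705 0.08293948 0.12063425]
 [0.56647097 0.05758468 0.14121311]
 [0.56831076 0.05671953 0.14629584]
 [0.5786539  0.03730742 0.15323424]
 [0.57722805 0.04742006 0.15713705]
 [0.56890676 0.08900898 0.16070937]
 [0.56529136 0.08743583 0.16360696]
 [0.48550477 0.02126409 0.16627859]
 [0.5766046  0.03510066 0.16858984]
 [0.48310633 0.0217964  0.1707915 ]]
```

Emit:
{"method": "step_arm", "body": {
  "commands": [
    {"fingers": 1,"offset": [-7.5,0,2.7],"dr": [0,0,0]},
    {"fingers": 1,"offset": [-22.5,0,8.2],"dr": [0,0,0]},
    {"fingers": 1,"offset": [15,0,-5.4],"dr": [0,0,0]},
    {"fingers": 1,"offset": [15,0,-5.5],"dr": [0,0,0]},
    {"fingers": 1,"offset": [0,0,0],"dr": [0,0,0]}
  ]
}}

```text
clock: 6.23
ee_pos: [0.5234, 0.2295, 0.0923]
tool_rot: [-180.0, -69.8, 94.6]
wrist_force: [0.2, -0.3, -3.2]
opening: 0.519
grip_force: 63.8
```

```bash
python3 - <<'E'
from h import *
report(); print(get_obs()["wrist_force"])
im,d=get_image("side"); cv2.imwrite("pics/s3.png",cv2.resize(im[130:310,200:440],(720,540)))
P=cloud(camera_info("side"),d)
m=(d>0)&(np.hypot(P[...,0]-.52,P[...,1]-.221)<.04)&(P[...,2]<.16)&(P[...,2]>.02); print(m.sum(),np.percentile(P[m][:,2],[0.5,99.5]))
E
```

```text
center [0.5211 0.221  0.0897] mouth [0.5213 0.221  0.0372] axis [-0.003  0.001  1.   ]
[ 0.24314338 -0.30236709 -3.224907  ]
1230 [0.04333247 0.14879187]
```

View pics/s3.png

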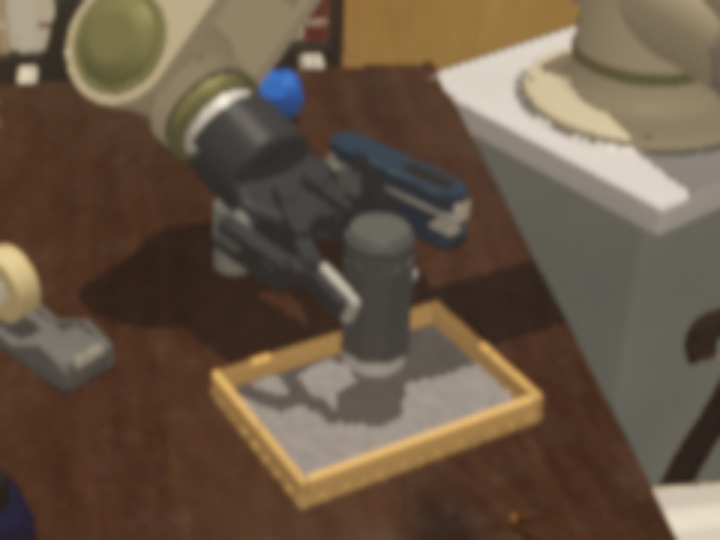

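The view shows the barrel upright in the hand above the tray floor at (380,300) with its mouth at (378,365), and the battery still inside. Next is a firmer rap that ends at the bottom, so I can read the contact force.

Emit:
{"method": "step_arm", "body": {
  "commands": [
    {"fingers": 1,"offset": [0,0,0],"dr": [0,0,0]},
    {"fingers": 1,"offset": [0,0,0],"dr": [0,0,0]},
    {"fingers": 1,"offset": [-7.5,0,2.7],"dr": [0,0,0]},
    {"fingers": 1,"offset": [-28.2,0,10.3],"dr": [0,0,0]},
    {"fingers": 1,"offset": [0,0,0],"dr": [0,0,0]}
  ]
}}

```text
clock: 6.7
ee_pos: [0.5236, 0.2296, 0.0511]
tool_rot: [-179.5, -70.2, 94.0]
wrist_force: [2.4, 0.0, -1.0]
opening: 0.526
grip_force: 61.8
```

```bash
python3 - <<'E'
from h import *
report(); print(get_obs()["wrist_force"],get_obs()["joint_vel"].round(1))
im,d=get_image("side")
P=cloud(camera_info("side"),d)
m=(d>0)&(np.hypot(P[...,0]-.52,P[...,1]-.221)<.04)&(P[...,2]<.16)&(P[...,2]>.01); print(m.sum(),np.percentile(P[m][:,2],[0.5,99.5]))
E
```

```text
center [0.5213 0.2212 0.0484] mouth [ 0.5213  0.2214 -0.0041] axis [ 0.    -0.005  1.   ]
[ 2.40736191  0.00716437 -0.98071323] [ 0.4 -2.1  0.4 -4.1 -0.6  4. ]
1172 [0.01039802 0.11386552]
```

Emit:
{"method": "step_arm", "body": {
  "commands": [
    {"fingers": 1,"offset": [14,0,-5.1],"dr": [0,0,0]},
    {"fingers": 1,"offset": [14,0,-5.1],"dr": [0,0,0]},
    {"fingers": 1,"offset": [-4,0,1.5],"dr": [0,0,0]},
    {"fingers": 1,"offset": [-25,0,9.1],"dr": [0,0,0]},
    {"fingers": 1,"offset": [0,0,0],"dr": [0,0,0]}
  ]
}}

```text
clock: 7.17
ee_pos: [0.5232, 0.2298, 0.0497]
tool_rot: [-179.4, -70.1, 94.0]
wrist_force: [0.5, 0.1, -1.8]
opening: 0.52
grip_force: 61.2
```

Emit:
{"method": "step_arm", "body": {
  "commands": [
    {"fingers": 1,"offset": [14,0,-5.1],"dr": [0,0,0]},
    {"fingers": 1,"offset": [14,0,-5.1],"dr": [0,0,0]},
    {"fingers": 1,"offset": [-4,0,1.5],"dr": [0,0,0]},
    {"fingers": 1,"offset": [-25,0,9.1],"dr": [0,0,0]},
    {"fingers": 1,"offset": [0,0,0],"dr": [0,0,0]}
  ]
}}

```text
clock: 7.58
ee_pos: [0.5228, 0.2298, 0.0479]
tool_rot: [-179.2, -70.0, 93.8]
wrist_force: [1.3, -0.1, -1.6]
opening: 0.52
grip_force: 61.0
```

Emit:
{"method": "step_arm", "body": {
  "commands": [
    {"fingers": 1,"offset": [9,0,-3.3],"dr": [0,0,0]},
    {"fingers": 1,"offset": [9,0,-3.3],"dr": [0,0,0]},
    {"fingers": 1,"offset": [9,0,-3.3],"dr": [0,0,0]},
    {"fingers": 1,"offset": [9,0,-3.3],"dr": [0,0,0]},
    {"fingers": 1,"offset": [0,0,0],"dr": [0,0,0]}
  ]
}}

```text
clock: 8.0
ee_pos: [0.5228, 0.2299, 0.0908]
tool_rot: [-179.8, -69.9, 94.5]
wrist_force: [0.7, -0.3, -2.3]
opening: 0.521
grip_force: 61.2
```

```bash
python3 - <<'E'
from h import *
report(); print(get_obs()["wrist_force"])
im,d=get_image("side"); cv2.imwrite("pics/s4.png",cv2.resize(im[160:310,240:400],(640,600)))
P=cloud(camera_info("side"),d)
m=(d>0)&(np.hypot(P[...,0]-.52,P[...,1]-.221)<.04)&(P[...,2]<.18)&(P[...,2]>.012); print(m.sum(),np.percentile(P[m][:,2],[0.5,99.5]))
E
```

```text
center [0.5205 0.2215 0.0882] mouth [0.5206 0.2215 0.0357] axis [-0.003  0.     1.   ]
[ 0.74631475 -0.34327078 -2.34903277]
1477 [0.01468016 0.15685577]
```

View pics/s4.png

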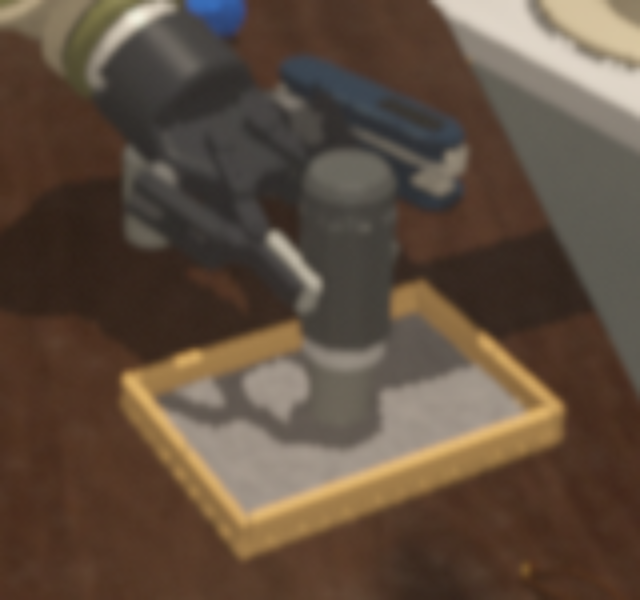

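The battery has dropped free: it stands on the felt below the bright neck at (345,400). I'll lift straight up off it.

Emit:
{"method": "step_arm", "body": {
  "commands": [
    {"fingers": 1,"offset": [9.4,0,-3.4],"dr": [0,0,0]},
    {"fingers": 1,"offset": [9.4,0,-3.4],"dr": [0,0,0]},
    {"fingers": 1,"offset": [9.4,0,-3.4],"dr": [0,0,0]},
    {"fingers": 1,"offset": [9.4,0,-3.4],"dr": [0,0,0]},
    {"fingers": 1,"offset": [9.4,0,-3.4],"dr": [0,0,0]}
  ]
}}

```text
clock: 8.47
ee_pos: [0.5227, 0.2301, 0.1398]
tool_rot: [-179.4, -69.9, 94.1]
wrist_force: [-0.7, 0.2, -2.1]
opening: 0.52
grip_force: 61.2
```

Emit:
{"method": "step_arm", "body": {
  "commands": [
    {"fingers": 1,"offset": [25,0,-9.1],"dr": [0,0,0]},
    {"fingers": 1,"offset": [25,0,-9.1],"dr": [0,0,0]},
    {"fingers": 1,"offset": [25,0,-9.1],"dr": [0,0,0]},
    {"fingers": 1,"offset": [25,0,-9.1],"dr": [0,0,0]},
    {"fingers": 1,"offset": [25,0,-9.1],"dr": [0,0,0]}
  ]
}}

```text
clock: 8.88
ee_pos: [0.5227, 0.2304, 0.2736]
tool_rot: [-179.3, -69.9, 94.0]
wrist_force: [1.8, 0.6, -2.3]
opening: 0.526
grip_force: 61.2
```

```bash
cat >> h.py <<'E'
B=B@T([.013,0,0],Ro.identity())
E
python3 - <<'E'
from h import *
report(); print(get_obs()["wrist_force"])
im,d=get_image("side"); cv2.imwrite("pics/s5.png",cv2.resize(im[100:310,200:440],(686,600)))
flat=Ro.from_euler("z",71.3,degrees=True)
A=tool_for([.52,.0,.27],Ro.from_euler("z",95,degrees=True)*Ro.from_euler("y",-70,degrees=True))
W=tool_for([.477,-.195,.15],flat); F=tool_for([.477,-.195,.0235],flat)
print(A[0],W[0],F[0])
plan(*A,10); plan(*W,15,start=T(*A)); plan(*W,20); plan(*F,5,start=T(*W))
E
```

```text
center [0.5204 0.222  0.284 ] mouth [0.5204 0.222  0.2315] axis [0.001 0.    1.   ]
[ 1.83240073  0.56486345 -2.34960084]
[0.52265048 0.00439864 0.25742929] [ 0.47653203 -0.20581373  0.1418    ] [ 0.47653203 -0.20581373  0.0153    ]
10 rows: offset [-12.9  -1.9 -18.8] dr [ 0.01 -2.    0.03]
15 rows: offset [-17.1  -0.9   3.4] dr [-0.45 -4.6   1.61]
20 rows: offset [-25.3   0.9  -4.5] dr [-0.55 -4.43  1.19]
5 rows: offset [ 8.7 -0.1 23.8] dr [0. 0. 0.]
```

View pics/s5.png

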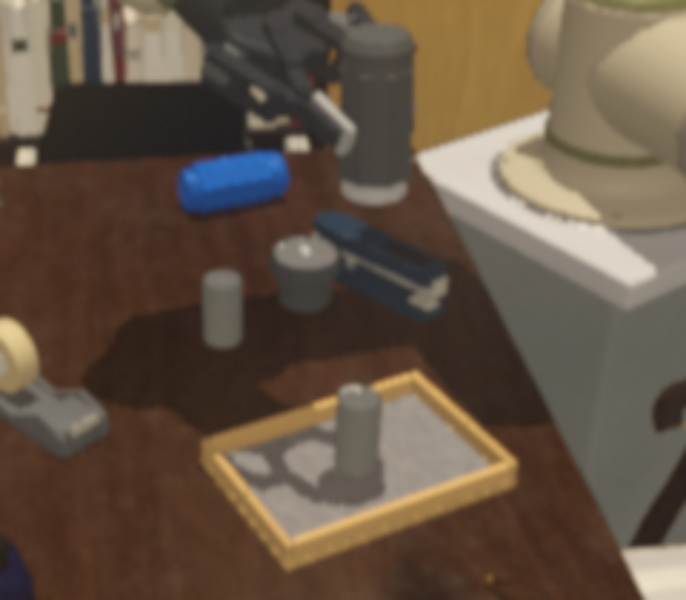

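The battery stands in the tray at (357,430); the spare (222,310) and torch head (305,275) are unmoved. I'll carry the empty barrel back.

Emit:
{"method": "step_arm", "body": {
  "commands": [
    {"fingers": 1,"offset": [-12.9,-1.9,-18.8],"dr": [0,-2,0]},
    {"fingers": 1,"offset": [-12.9,-1.9,-18.8],"dr": [0,-2,0]},
    {"fingers": 1,"offset": [-12.9,-1.9,-18.8],"dr": [0,-2,0]},
    {"fingers": 1,"offset": [-12.9,-1.9,-18.8],"dr": [0,-2,0]},
    {"fingers": 1,"offset": [-12.9,-1.9,-18.8],"dr": [0,-2,0]}
  ]
}}

```text
clock: 9.35
ee_pos: [0.5224, 0.1169, 0.2514]
tool_rot: [-179.5, -59.8, 94.2]
wrist_force: [0.6, 0.5, -2.3]
opening: 0.526
grip_force: 62.1
```

Emit:
{"method": "step_arm", "body": {
  "commands": [
    {"fingers": 1,"offset": [-12.9,-1.9,-18.8],"dr": [0,-2,0]},
    {"fingers": 1,"offset": [-12.9,-1.9,-18.8],"dr": [0,-2,0]},
    {"fingers": 1,"offset": [-12.9,-1.9,-18.8],"dr": [0,-2,0]},
    {"fingers": 1,"offset": [-12.9,-1.9,-18.8],"dr": [0,-2,0]},
    {"fingers": 1,"offset": [-12.9,-1.9,-18.8],"dr": [0,-2,0]}
  ]
}}

```text
clock: 9.77
ee_pos: [0.5222, 0.0026, 0.2508]
tool_rot: [-179.6, -49.8, 94.3]
wrist_force: [0.2, 1.1, -2.6]
opening: 0.518
grip_force: 62.0
```

Emit:
{"method": "step_arm", "body": {
  "commands": [
    {"fingers": 1,"offset": [-17.1,-0.9,3.4],"dr": [-0.45,-4.6,1.6]},
    {"fingers": 1,"offset": [-17.1,-0.9,3.4],"dr": [-0.45,-4.6,1.6]},
    {"fingers": 1,"offset": [-17.1,-0.9,3.4],"dr": [-0.45,-4.6,1.6]},
    {"fingers": 1,"offset": [-17.1,-0.9,3.4],"dr": [-0.45,-4.6,1.6]},
    {"fingers": 1,"offset": [-17.1,-0.9,3.4],"dr": [-0.45,-4.6,1.6]}
  ]
}}

```text
clock: 10.18
ee_pos: [0.5171, -0.0504, 0.1824]
tool_rot: [-176.2, -26.4, 85.3]
wrist_force: [0.2, 0.4, -2.0]
opening: 0.526
grip_force: 62.0
```

Emit:
{"method": "step_arm", "body": {
  "commands": [
    {"fingers": 1,"offset": [-17.1,-0.9,3.4],"dr": [-0.45,-4.6,1.6]},
    {"fingers": 1,"offset": [-17.1,-0.9,3.4],"dr": [-0.45,-4.6,1.6]},
    {"fingers": 1,"offset": [-17.1,-0.9,3.4],"dr": [-0.45,-4.6,1.6]},
    {"fingers": 1,"offset": [-17.1,-0.9,3.4],"dr": [-0.45,-4.6,1.6]},
    {"fingers": 1,"offset": [-17.1,-0.9,3.4],"dr": [-0.45,-4.6,1.6]}
  ]
}}

```text
clock: 10.6
ee_pos: [0.5015, -0.1252, 0.1418]
tool_rot: [-176.7, -2.9, 78.5]
wrist_force: [-0.6, -0.2, -2.2]
opening: 0.523
grip_force: 62.0
```

Emit:
{"method": "step_arm", "body": {
  "commands": [
    {"fingers": 1,"offset": [-17.1,-0.9,3.4],"dr": [-0.45,-4.6,1.6]},
    {"fingers": 1,"offset": [-17.1,-0.9,3.4],"dr": [-0.45,-4.6,1.6]},
    {"fingers": 1,"offset": [-17.1,-0.9,3.4],"dr": [-0.45,-4.6,1.6]},
    {"fingers": 1,"offset": [-17.1,-0.9,3.4],"dr": [-0.45,-4.6,1.6]},
    {"fingers": 1,"offset": [-17.1,-0.9,3.4],"dr": [-0.45,-4.6,1.6]}
  ]
}}

```text
clock: 11.02
ee_pos: [0.4752, -0.2074, 0.1346]
tool_rot: [179.8, 20.3, 71.1]
wrist_force: [-0.1, 0.0, -1.9]
opening: 0.53
grip_force: 62.0
```

```bash
python3 - <<'E'
from h import *
report()
im,d=get_image("side"); cv2.imwrite("pics/s6.png",cv2.resize(im[60:310,180:420],(576,600)))
P=cloud(camera_info("side"),d)
F=tool_for([.477,-.195,.03],Ro.from_euler("z",71.3,degrees=True)); plan(*F,5)
E
```

```text
center [ 0.4757 -0.1966  0.1428] mouth [ 0.4589 -0.2463  0.143 ] axis [ 0.32   0.947 -0.004]
5 rows: offset [ 8.4  0.2 20.9] dr [-0.03  0.1   0.  ]
```

View pics/s6.png

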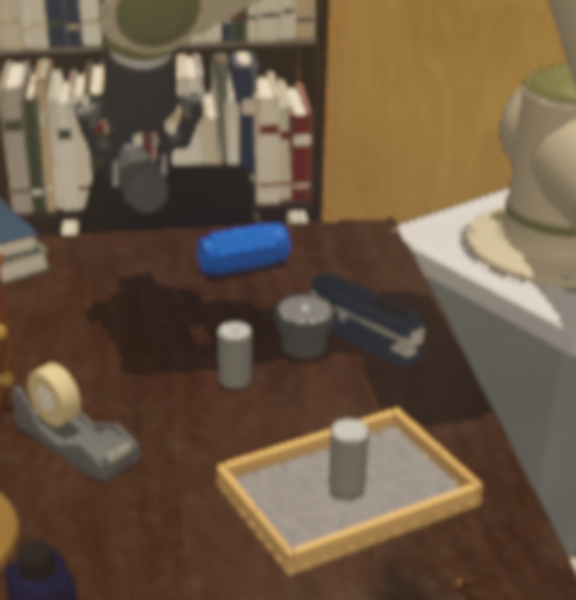

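The battery is still standing in the tray (348,460), and the barrel is held tail towards the camera at (142,180), roughly level. Now I'll lower it.

Emit:
{"method": "step_arm", "body": {
  "commands": [
    {"fingers": 1,"offset": [8.4,0.2,20.9],"dr": [0,0,0]},
    {"fingers": 1,"offset": [8.4,0.2,20.9],"dr": [0,0,0]},
    {"fingers": 1,"offset": [8.4,0.2,20.9],"dr": [0,0,0]},
    {"fingers": 1,"offset": [8.4,0.2,20.9],"dr": [0,0,0]},
    {"fingers": 1,"offset": [8.4,0.2,20.9],"dr": [0,0,0]}
  ]
}}

```text
clock: 11.48
ee_pos: [0.478, -0.2036, 0.021]
tool_rot: [179.9, 20.0, 71.1]
wrist_force: [-0.1, -0.3, -3.0]
opening: 0.518
grip_force: 62.0
```

Emit:
{"method": "step_arm", "body": {
  "commands": [
    {"fingers": 1,"offset": [0.6,0,1.6],"dr": [0,0,0]},
    {"fingers": 1,"offset": [0.6,0,1.6],"dr": [0,0,0]},
    {"fingers": 1,"offset": [0.6,0,1.6],"dr": [0,0,0]},
    {"fingers": 1,"offset": [0.6,0,1.6],"dr": [0,0,0]},
    {"fingers": 1,"offset": [0,0,0],"dr": [0,0,0]}
  ]
}}

```text
clock: 11.9
ee_pos: [0.4785, -0.204, 0.017]
tool_rot: [179.8, 20.2, 71.2]
wrist_force: [-1.5, 5.3, 8.5]
opening: 0.523
grip_force: 63.8
```

```bash
python3 - <<'E'
from h import *
report(); print(get_obs()["wrist_force"])
E
```

```text
center [ 0.4789 -0.1932  0.0252] mouth [ 0.4622 -0.243   0.0253] axis [ 0.318  0.948 -0.001]
[-1.46319068  5.26940401  8.45815887]
```

Contact with the desk: open and retreat along the tool axis.

Emit:
{"method": "step_arm", "body": {
  "commands": [
    {"fingers": 0,"offset": [0,0,0],"dr": [0,0,0]},
    {"fingers": 0,"offset": [0,0,0],"dr": [0,0,0]},
    {"fingers": 0,"offset": [0,0,0],"dr": [0,0,0]},
    {"fingers": 0,"offset": [0,0,0],"dr": [0,0,0]},
    {"fingers": 0,"offset": [0,0,0],"dr": [0,0,0]}
  ]
}}

```text
clock: 12.32
ee_pos: [0.4782, -0.2042, 0.015]
tool_rot: [179.9, 20.1, 71.2]
wrist_force: [0.4, -0.8, 0.2]
opening: 0.997
grip_force: 0.0
```

Emit:
{"method": "step_arm", "body": {
  "commands": [
    {"fingers": 0,"offset": [0,0,0],"dr": [0,0,0]},
    {"fingers": 0,"offset": [0,0,-15],"dr": [0,0,0]},
    {"fingers": 0,"offset": [0,0,-15],"dr": [0,0,0]},
    {"fingers": 0,"offset": [0,0,-30],"dr": [0,0,0]},
    {"fingers": 0,"offset": [0,0,-30],"dr": [0,0,0]}
  ]
}}

```text
clock: 12.73
ee_pos: [0.4875, -0.1743, 0.0997]
tool_rot: [-180.0, 20.1, 71.2]
wrist_force: [0.7, -0.1, 0.7]
opening: 1.001
grip_force: 0.0
```

Emit:
{"method": "step_arm", "body": {
  "commands": [
    {"fingers": 0,"offset": [0,0,-20],"dr": [0,0,0]},
    {"fingers": 0,"offset": [0,0,0],"dr": [0,0,0]},
    {"fingers": 0,"offset": [0,0,0],"dr": [0,0,0]},
    {"fingers": 0,"offset": [0,0,0],"dr": [0,0,0]},
    {"fingers": 0,"offset": [0,0,0],"dr": [0,0,0]}
  ]
}}

```text
clock: 13.15
ee_pos: [0.4894, -0.1683, 0.1169]
tool_rot: [-180.0, 20.1, 71.2]
wrist_force: [1.1, -0.9, -0.8]
opening: 0.999
grip_force: 0.0
```

```bash
python3 - <<'E'
from h import *
im,d=get_image("side"); cv2.imwrite("pics/s7.png",cv2.resize(im[100:310,160:420],(743,600)))
P=cloud(camera_info("wrist"),get_image("wrist")[1])
m=(P[...,2]>.03)&(P[...,2]<.06)&(np.hypot(P[...,0]-.479,P[...,1]+.193)<.06)
q=P[m]; a=q[:,:2]@np.array([.318,.948]); print(m.sum(),np.polyfit(a,q[:,2],1),np.percentile(q[:,2],[50,99]))
E
```

```text
10022 [-0.02144569  0.04100165] [0.04271065 0.0467342 ]
```

View pics/s7.png

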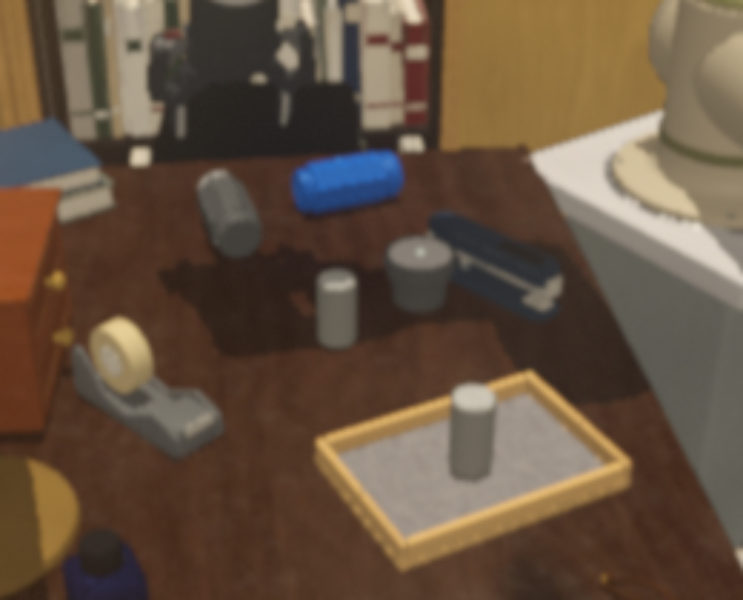

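The barrel lies flat on the desk at (230,212), with its top at about 46 mm. The battery stands in the tray at (472,430), and the bystanders are in place.

```bash
python3 -c "
from bench import *
print(hand_in())"
```

```text
the job is handed in; nothing more can be done
None
```

The job is handed in, with no verdict returned: the last camera view showed the battery standing in the tray, the empty barrel flat on the desk well clear of it, and the spare battery, torch head and tape dispenser in place.

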